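# Stand the bench splash shield on its kickstand and hold it

### The arm

A 6-joint arm with a two-finger parallel gripper is mounted at the origin on the work surface. World frame = base frame: x ahead of the robot, y to its left, z up, the work surface at z = 0. Lengths are in m, angles in rad, forces in N, time in s.
With the tool pointing down it reaches from about 0.325 to 0.775 m from the base axis. Payload 5.5 kg.
Tool frame: the origin (TCP) lies where the fingers leave the gripper's body, on its centre line; the fingertips stand 80 mm ahead of it and the grasp point (between the pads) lies 61 mm ahead of it; z points along the fingers, y is the direction in which the jaws open and shut (so a half turn about z gives the same grasp; the last joint's range is limited). The gripper opens to 88 mm and grips with 3 to 60 N. Pads are 20 mm wide; open, the fingers measure 115 mm over their backs; the gripper's body (75 mm by 178 mm) begins 61 mm behind the grasp point.
Start: joints at [1.071, 0.091, 1.231, -0, 1.82, -0.057], TCP at [0.257, 0.542, 0.303] pointing down, gripper open.
Joint ranges: [-2.87, 2.87], [-0.86, 2.18], [0.17, 2.46], [-1.51, 4.65], [0.06, 2.69], [-2.65, 2.65]. Speed limits (rad/s): [2.57, 2.57, 3.01, 3.14, 3.14, 3.14].

### API

Orientations are given as a unit quaternion [w, x, y, z].
In Python, from plant import sense, read_camera, close_job, boxes_of gives the robot as it stands.
- The arm moves only by the tool send_rows, never from a script. Its argument "motion" is a list of rows, each a list of 6 numbers: the shift along the tool's x, y, z in m, then the turn, a rotation vector about the tool's x, y, z in rad. A call has 1 to 8 rows; each row is the pose to reach, as a shift and turn from the pose commanded when the call began, along the tool's axes at that moment; what a row does not reach only later rows make up. A row lasts 1/12 s, in which the tool goes at most 41.7 mm and 7.16 degrees, less where a joint would pass 70% of its speed; a pose out of reach is approached as far as the arm can. A call with a gripper value outside its range is refused whole. "gripper" is the closure, from 0 (fully open) to 1 (shut), set as the call begins (left out, the last holds). The fingers move at their own pace and stop on an object; "force" is the grip in N (left out, the last holds). Time passes only in rows, so rows that repeat a pose let the fingers close. It gives the time, the measured TCP pose, the force and the opening at its end, in the units of the state.
- sense(): the state, without advancing time (a new reading comes with each control period).
- read_camera(name): name is "scene" or "side" or "wrist"; returns a dict with "image" (420x560x3 uint8, blue, green, red), "K" (3x3 intrinsics, pixels), "R" (3x3) and "t" (3): a world point X has camera coordinates R X + t. Camera axes: x right, y down, z forward; pixel columns grow to the right and rows downward; lengths in m; the calibration is good to about 2 mm. A picture is of the moment at which its call begins. There is no depth.
- close_job(): hands the job in, once; it reports no verdict.
Trained networks look in a picture, given as the dict that the camera call returned (one of the last four; its "shot" number tells which), for a name from the list of things; names that differ only in an ending like _2 or _b are one class to them, and where a whole thing is asked for, a point or a joint stands for the part that bears it (a point fixed in the world has none). Each returns a list of dicts, best first, with "conf" (0 to 1); they miss things now and then, are a little off and sometimes report something else, mostly with a low value. They report only what shows in the picture. A call takes as long as a camera call.
- boxes_of(target, picture): "location" ([x, y, z] in m, in the coordinates of the camera as it stood for that picture, good to about 4 mm: the middle of the surface that is visible of it).
The state is a dict: "t": time; "joint_pos": joint angles; "qd": joint speeds; "joint_efforts": joint torques, N m; "position": TCP position; "ee_rot": TCP orientation; "wrist_force": force on the tool from outside, world axes, zero at the start; "moment": the same for the moment, N m; "gripper_width": opening from 0.0 (shut) to 1.0 (fully open).
Only numpy, scipy, OpenCV 4.12 (cv2) and the standard library are available. Lean on these libraries where they do the work, as an engineer would, in place of code of your own. Each camera call takes 0.05 s, during which the arm holds its last target.

### The job

Set up the tilting splash shield on the lab bench. While it still leans back, flip the kickstand on its side over centre and fully down; then raise the shield gently to upright until the kickstand's foot is pressed on the base plate, and finish still holding it there with the gripper, since it tips back if let go. Leave the bottle, jar and tube rack alone.

Things in the scene. Friction and masses are not known exactly. Their poses are not given: they have to be found in the camera images.
- base: Aluminium base plate of the splash shield, fixed to the bench, 250 (x) x 300 (y) x 8 mm. Origin on the bench under the shield's hinge; x points to the far side the shield leans to, y to its left, z up. The plate reaches 130 mm to -x and 120 mm to +x of the origin. Two short posts with rubber bumpers on the +x part carry the leaning shield.
- shield_hinge (a point): Middle of the shield's hinge axis, 20 mm above the bench, straight above the base's origin. The axis runs along the base's y. Site axes are those of the base.
- shield (a joint): Shield hinge, rad: 0 = leaning back 0.5 rad (to the base's +x) on its bumpers, at the start; 0.5 = upright; up to 0.8 if tipped on with no kickstand foot to stop it. Blue frame 220 wide (y), 14 thick, 185 mm high, amber window, tube caddy 130 mm wide on the far face whose weight (all 0.6 to 0.95 kg) tips it back at every angle up to just past upright. Hinge nearly free.
- shield_handle (a point): Centre of the shield's handle: a white round bar 14 mm thick and 116 mm long, along the base's y, 230 mm from the hinge axis along the shield, carried by two thin uprights 55 mm either side of its centre; 38 mm of free space under the bar down to the frame. Site z points up along the shield, away from the hinge; y along the bar.
- kickstand (a joint): Kickstand hinge, rad, relative to the shield: 0 = stowed, pointing up along the shield (start); swings to the base's -x (robot's side) and down to its stop, 2.5 = fully down, foot down and forward. A free, foot-heavy leg (0.16 kg): its over-centre point is where it stands vertical, 0.5 while the shield leans. Short of it the leg falls back to 0, past it it drops to 2.5. About 1 N at the tab.
- kickstand_hub (a point): Pivot of the kickstand on the outside of the shield's right (base -y) post: 110 mm up the shield from the hinge axis and 125 mm to -y of its middle. Axes of the shield.
- kickstand_tab (a point): Middle of the kickstand's yellow finger tab: a round peg 12 mm thick that sticks out 42 mm to the base's -y from the flat steel leg (12 x 6 mm), 100 mm from the hub along the leg; this point is 22 mm out from the leg. Free space all around it. Site z points along the leg from hub to foot.
- kickstand_foot (a point): Centre of the rubber foot ball (radius 10 mm), 140 mm from the hub. Kickstand down and shield upright, it rests on the base plate (top 8 mm above the bench) about 84 mm to -x of the hinge, 3 mm short of a steel toe stop (16 mm high) that keeps it from sliding forward, so the shield is stopped at or just past upright. The rubber gives a few mm. While the shield leans, the foot is clear.
- amber_bottle: Bystander: amber bottle, 64 mm across, 150 mm high, blue cap. Origin under its centre.
- clear_jar: Bystander: clear jar, 66 mm across, 100 mm high, blue cap. Origin under its centre.
- tube_rack: Bystander: blue tube block 70 x 110 x 30 mm with holes. Origin under its centre.

How it is judged:
By the outcome, as a careful person would: the job done as asked, in the order asked, and still so for the second after the job is handed in, while the arm keeps its last pose, push and grip.
It also fails if it takes over 48 s, if anything falls off the work surface, if the arm or the gripper's body presses on something with over 40 N, if the wrist force passes 120 N, or if a joint passes its speed limit or range.

## Working session

There is one attempt and no reset: what is moved stays moved. The work goes in short steps, Python scripts to look and compute and a tool call to move; the robot and the scene stay as the last step left them, time stands still between calls to the robot, and variables do not carry over. Pictures are saved under pics/ and viewed, and the job is handed in when it is done.

Besides the shell and the picture viewer there is one more tool, called after "Emit:" as name([rows], argument=value, ...), one row to a line, values as JSON. send_rows: Moves the arm, as the interface text tells. Its arguments: {"type":"object","properties":{"motion":{"type":"array","items":{"type":"array","items":{"type":"number"}}},"gripper":{"type":"number"},"force":{"type":"number"}},"required":["motion"]}

```bash
ls; mkdir -p pics; cat > h.py <<'E'
import numpy as np, cv2
from plant import sense, read_camera, close_job, boxes_of
def w(p,loc): return p["R"].T@(np.array(loc)-p["t"])
def proj(p,X):
    c=p["R"]@np.array(X)+p["t"]; q=p["K"]@c; return q[:2]/q[2]
E
python3 - <<'E'
from h import *
np.set_printoptions(precision=4,suppress=True)
print(sense())
for n in ["scene","side"]:
    p=read_camera(n); cv2.imwrite(f"pics/{n}0.png",p["image"])
    print(n,"cam pos",-p["R"].T@p["t"])
    for t in ["base","shield_handle","kickstand_hub","kickstand_tab","kickstand_foot","shield","kickstand","shield_hinge","amber_bottle","clear_jar","tube_rack"]:
        try:
            for d in boxes_of(t,p)[:2]: print(t,round(d["conf"],2),w(p,d["location"]),proj(p,w(p,d["location"])))
        except Exception as e: print(t,e)
E
```

```text
pics
{'t': 0.0, 'joint_pos': array([ 1.0713,  0.0918,  1.2318, -0.0001,  1.8198, -0.0567]), 'qd': array([-0.0008,  0.0008, -0.0007, -0.    , -0.0029,  0.0005]), 'joint_efforts': array([ -0.0008, -44.6443, -40.6456,   0.0699,   0.0293,  -0.0001]), 'position': array([0.257 , 0.542 , 0.3015]), 'ee_rot': array([-0.0002,  0.2196,  0.9756, -0.0009]), 'wrist_force': array([-0.4892,  0.1269, -0.3171]), 'moment': array([0.0275, 0.0032, 0.0289]), 'gripper_width': 0.999267744175077}
scene cam pos [ 1.0681 -0.3089  0.8871]
base 0.96 [ 0.5942 -0.0282  0.005 ] [263.989  271.5992]
shield_handle 0.63 [ 0.6164 -0.0334  0.1411] [264.5484 247.7924]
kickstand_hub 0.85 [ 0.6217 -0.0311  0.1354] [266.8124 250.1675]
kickstand_tab 0.73 [ 0.5995 -0.1497  0.2078] [212.6469 252.3506]
kickstand_foot 0.76 [ 0.6001 -0.145   0.2089] [214.6702 251.117 ]
shield 0.95 [ 0.6216 -0.0319  0.1425] [266.3626 248.5397]
kickstand 0.75 [ 0.5919 -0.0299  0.0073] [262.8848 270.8606]
kickstand 0.55 [ 0.6032 -0.1502  0.2051] [213.553  254.3776]
shield_hinge 0.74 [ 0.6009 -0.0295  0.0086] [265.0276 272.8684]
amber_bottle 0.56 [0.6
[... 359 characters left out ...]
88.7884 250.5993]
kickstand_hub 0.8 [ 0.5787 -0.0397  0.1372] [285.4575 249.4096]
kickstand_tab 0.73 [ 0.5898 -0.1428  0.2091] [296.2381 269.6885]
kickstand_foot 0.77 [ 0.5943 -0.1404  0.2081] [298.4754 268.7481]
kickstand_foot 0.64 [ 0.5307 -0.0476  0.0099] [265.6527 286.0643]
shield 0.9 [ 0.5843 -0.0436  0.1328] [288.2266 251.8752]
kickstand 0.9 [ 0.5897 -0.1405  0.2064] [296.0381 269.4759]
shield_hinge 0.97 [ 0.5254 -0.0512  0.0039] [263.5653 288.875 ]
amber_bottle 0.91 [0.6318 0.2315 0.0975] [296.3886 176.4026]
clear_jar 0.73 [0.5226 0.2274 0.0722] [256.2285 186.82  ]
clear_jar 0.65 [ 0.5248 -0.0512  0.0117] [263.1963 287.1278]
tube_rack 0.58 [ 0.4505 -0.2982  0.0275] [230.7396 396.0391]
```

View pics/scene0.png

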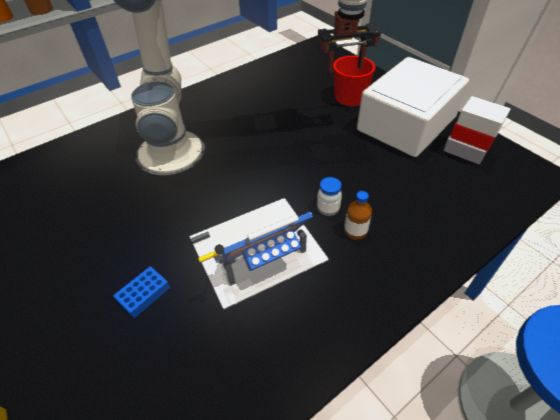

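View pics/side0.png

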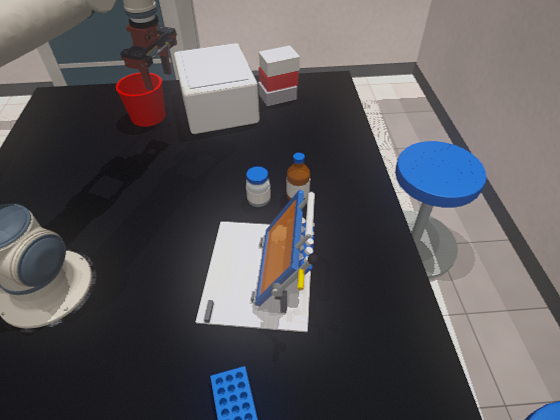

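```bash
python3 - <<'E'
import cv2
a=cv2.imread("pics/scene0.png")[190:310,180:340]; b=cv2.imread("pics/side0.png")[180:340,180:340]
cv2.imwrite("pics/sc.png",cv2.resize(a,None,fx=5,fy=5,interpolation=cv2.INTER_CUBIC))
cv2.imwrite("pics/sd.png",cv2.resize(b,(600,600),interpolation=cv2.INTER_CUBIC))
E
```

```text
(no output)
```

View pics/sc.png

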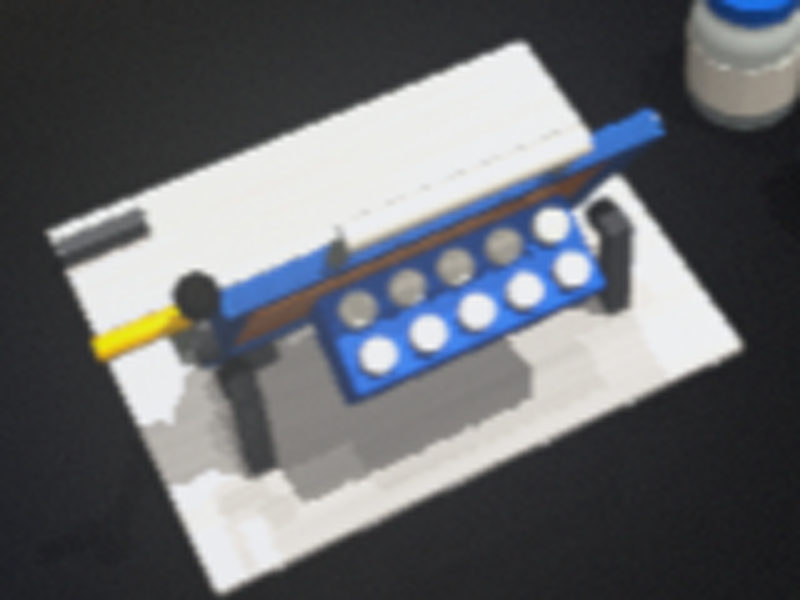

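View pics/sd.png

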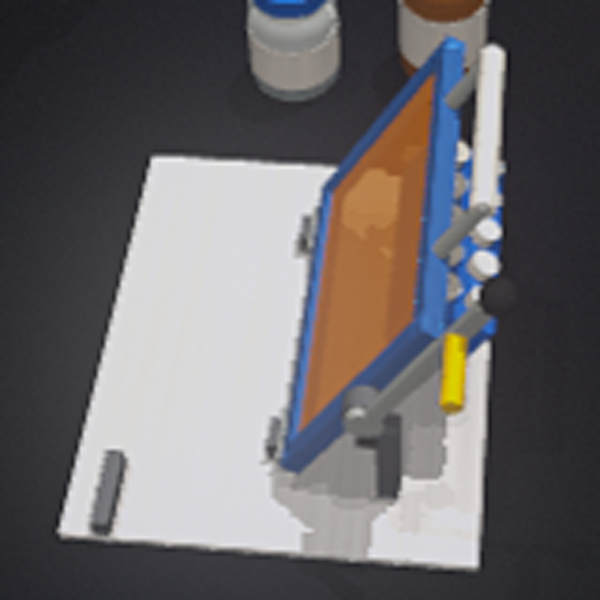

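```bash
cat > fit.py <<'E'
from h import *
from scipy.optimize import least_squares
np.set_printoptions(precision=4,suppress=True)
u=np.array([np.sin(.5),0,np.cos(.5)]);H=np.array([0,0,.02]);hub=H+.11*u+[0,-.125,0]
S=lambda x,y:(x/5+180,y/5+190); D=lambda x,y:(x/3.75+180,y/3.75+180)
obs=[("scene",(-.13,.15,.008),S(525,42)),("scene",(-.13,-.15,.008),S(48,232)),("scene",(.12,.15,.008),S(743,343)),("scene",(.12,-.15,.008),S(220,587)),
("side",(-.13,.15,.008),D(152,157)),("side",(-.13,-.15,.008),D(62,533)),("side",(.12,-.15,.008),D(481,560)),
("scene",hub+.14*u,S(196,295)),("side",hub+.14*u,D(497,295)),
("side",hub+.1*u+[0,-.042,0],D(452,407)),("scene",hub+.1*u+[0,-.042,0],S(103,348)),
("side",H+.23*u+[0,.058,0],D(492,50)),("side",H+.23*u+[0,-.058,0],D(485,207)),
]
P={n:read_camera(n) for n in ["scene","side"]}
def T(q,X):
    c,s=np.cos(q[2]),np.sin(q[2]); return np.array([q[0]+c*X[0]-s*X[1],q[1]+s*X[0]+c*X[1],X[2]])
f=lambda q:np.concatenate([proj(P[n],T(q,X))-o for n,X,o in obs])
r=least_squares(f,[.57,-.03,0],loss="soft_l1")
print(r.x); print(f(r.x).reshape(-1,2))
for nm,X in [("tab",hub+.1*u+[0,-.022,0]),("hub",hub),("handle",H+.23*u),("foot",hub+.14*u)]: print(nm,T(r.x,X))
E
python3 fit.py
```

```text
[ 0.5238  0.0016 -0.1654]
[[-1.0085 -1.61  ]
 [-0.5401 -1.183 ]
 [-0.0815 -0.7578]
 [-0.7339  0.3138]
 [ 0.2502 -1.3316]
 [-0.4292 -0.7918]
 [ 0.0014  0.8337]
 [ 0.2628 -0.5994]
 [ 1.3057 -0.4066]
 [ 0.9808 -0.6401]
 [-1.2078 -0.0186]
 [ 0.4268  0.1752]
 [ 0.2147  0.2149]]
tab [ 0.5989 -0.16    0.2043]
hub [ 0.5552 -0.1304  0.1165]
handle [ 0.6326 -0.0165  0.2218]
foot [ 0.6214 -0.1414  0.2394]
```

```bash
cat >> h.py <<'E'
from scipy.spatial.transform import Rotation as Ro
np.set_printoptions(precision=4,suppress=True)
Q=np.array([.5238,.0016,-.1654])
def B(x,y,z):
    c,s=np.cos(Q[2]),np.sin(Q[2]); return np.array([Q[0]+c*x-s*y,Q[1]+s*x+c*y,z])
def toB(X):
    c,s=np.cos(Q[2]),np.sin(Q[2]); d=np.array(X)-[Q[0],Q[1],0]; return np.array([c*d[0]+s*d[1],-s*d[0]+c*d[1],d[2]])
def rot(tilt): # tool y=base x, z=down at tilt 0; tilt>0: tool z swings towards -x base (body leans to +x)
    bx=B(1,0,0)-B(0,0,0); by=B(0,1,0)-B(0,0,0); bz=np.array([0,0,1.])
    z=-np.sin(tilt)*bx-np.cos(tilt)*bz; y=np.cos(tilt)*bx-np.sin(tilt)*bz
    x=np.cross(y,z); return Ro.from_matrix(np.c_[x,y,z])
def cur():
    s=sense(); q=s["ee_rot"]; return s["position"],Ro.from_quat([q[1],q[2],q[3],q[0]]),s
def delta(p,R,p1,R1):
    return np.r_[R.inv().apply(p1-p),(R.inv()*R1).as_rotvec()]
E
python3 - <<'E'
from h import *
p,R,s=cur()
for q in [B(.145,-.153,.37)]: print(q,delta(p,R,q,rot(0)))
E
```

```text
[ 0.6416 -0.1732  0.37  ] [-0.6539 -0.4816 -0.0674 -0.0001  0.      1.2934]
```

Emit:
send_rows([
  [0,0,-0.035,0,0,0.05],
  [-0.01,-0.007,-0.067,0,0,0.1],
  [-0.042,-0.031,-0.067,0,0,0.18],
  [-0.074,-0.055,-0.067,0,0,0.26],
  [-0.106,-0.079,-0.067,0,0,0.34],
  [-0.138,-0.102,-0.067,0,0,0.42],
  [-0.17,-0.126,-0.067,0,0,0.5],
  [-0.202,-0.149,-0.067,0,0,0.58],
], gripper=1, force=20)

```text
t: 1.97
position: [0.3761, 0.3192, 0.3699]
ee_rot: [0.0, 0.491, 0.871, 0.0]
wrist_force: [1.0, 0.0, -0.1]
gripper_width: 0.431
```

```bash
python3 - <<'E'
from h import *
p,R,s=cur()
print(s["t"],p,s["gripper_width"])
for q in [B(.145,-.153,.37)]: print(q,delta(p,R,q,rot(0)))
E
```

```text
1.9667 [0.3761 0.3192 0.3699] 0.43115887031865313
[ 0.6416 -0.1732  0.37  ] [-0.5587 -0.0279 -0.0001  0.0007 -0.0002  0.7099]
```

Emit:
send_rows([
  [-0.04,-0.002,0,0,0,0.07],
  [-0.08,-0.004,0,0,0,0.14],
  [-0.12,-0.006,0,0,0,0.21],
  [-0.16,-0.008,0,0,0,0.28],
  [-0.2,-0.01,0,0,0,0.36],
  [-0.24,-0.012,0,0,0,0.44],
  [-0.28,-0.014,0,0,0,0.5],
  [-0.32,-0.016,0,0,0,0.56],
])

```text
t: 2.63
position: [0.5293, 0.0375, 0.3699]
ee_rot: [0.0, 0.712, 0.702, 0.0]
wrist_force: [1.3, 0.3, -0.5]
gripper_width: 0.006
```

```bash
cat > st.py <<'E'
from h import *
import sys
a=[float(v) for v in sys.argv[1:]]
p,R,s=cur()
print(s["t"],p,"base",toB(p),"tipB",toB(p+R.apply([0,0,.08])),s["gripper_width"],s["wrist_force"],s["joint_pos"])
print(delta(p,R,B(*a[:3]),rot(a[3])))
E
python3 st.py .145 -.153 .37 0
```

```text
2.6333 [0.5293 0.0375 0.3699] base [-0.0005  0.0363  0.3699] tipB [-0.0004  0.0363  0.2899] 0.006056883980716412 [ 1.3175  0.3058 -0.4757] [ 0.0065 -0.0716  1.2745  0.0001  1.9379  0.0218]
[-0.2089  0.1155 -0.      0.0007 -0.0002  0.1502]
```

Emit:
send_rows([
  [-0.035,0.019,0,0,0,0.05],
  [-0.07,0.038,0,0,0,0.1],
  [-0.105,0.058,0,0,0,0.15],
  [-0.14,0.077,0,0,0,0.15],
  [-0.175,0.097,0,0,0,0.15],
  [-0.209,0.1155,0,0,0,0.15],
  [-0.209,0.1155,0,0,0,0.15],
  [-0.209,0.1155,0,0,0,0.15],
])

```text
t: 3.3
position: [0.6424, -0.173, 0.3668]
ee_rot: [-0.002, 0.763, 0.646, -0.001]
wrist_force: [-0.2, 0.3, 0.1]
gripper_width: 0.006
```

```bash
python3 st.py .145 -.153 .273 0; python3 - <<'E'
from h import *
for n in ["side","wrist","scene"]:
    p=read_camera(n); cv2.imwrite(f"pics/{n}1.png",p["image"])
    if n=="scene": continue
    for t in ["kickstand_tab","kickstand_foot","shield_handle"]:
        for d in boxes_of(t,p)[:1]: print(n,t,d["conf"],w(p,d["location"]),toB(w(p,d["location"])))
    print(proj(p,B(.1007,-.147,.2043)),proj(p,B(.1007,-.167,.2043)),proj(p,B(.1103,-.058,.2218)),proj(p,B(.1103,.058,.2218)))
E
```

```text
3.3 [ 0.6424 -0.173   0.3668] base [ 0.1458 -0.1526  0.3668] tipB [ 0.1454 -0.1526  0.2868] 0.006167741509143023 [-0.1584  0.2509  0.1183] [-0.3141  0.3064  0.8727  0.0001  1.9667 -0.1491]
[-0.0004 -0.0004  0.0938 -0.0041 -0.0007  0.0004]
side kickstand_tab 0.95 [ 0.5876 -0.1427  0.2089] [ 0.0867 -0.1319  0.2089]
side kickstand_foot 0.97 [ 0.591  -0.14    0.2099] [ 0.0897 -0.1286  0.2099]
side shield_handle 0.94 [ 0.5736 -0.0652  0.1345] [ 0.0601 -0.0577  0.1345]
[302.0857 278.5575] [301.5261 287.9007] [309.5633 235.4375] [311.64   193.5299]
wrist kickstand_tab 0.68 [ 0.597  -0.1446  0.212 ] [ 0.0963 -0.1321  0.212 ]
wrist kickstand_foot 0.96 [ 0.604  -0.1466  0.2112] [ 0.1035 -0.133   0.2112]
wrist shield_handle 0.63 [ 0.5961 -0.0565  0.1525] [ 0.0809 -0.0454  0.1525]
[227.3992 211.5339] [228.3715 236.953 ] [232.7913  82.8074] [ 225.8378 -138.4692]
```

View pics/wrist1.png

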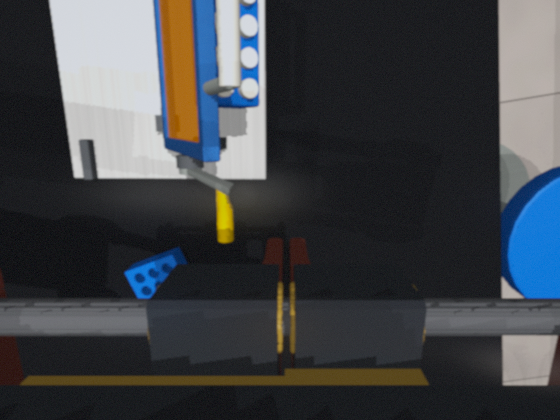

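View pics/side1.png

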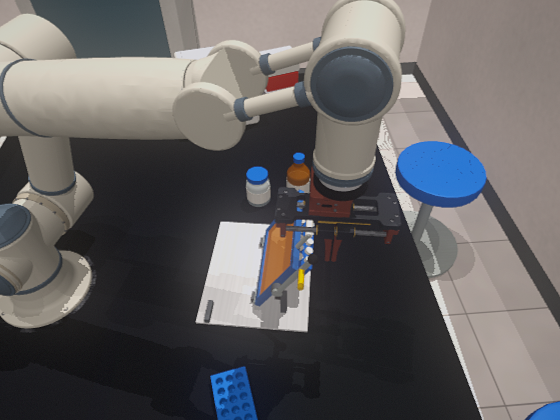

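Emit:
send_rows([
  [0,0,0.025,0,0,0],
  [0,0,0.05,0,0,0],
  [0,0,0.075,0,0,0],
  [0,0,0.092,0,0,0],
  [0,0,0.092,0,0,0],
  [0,0,0.092,0,0,0],
])

```text
t: 4.25
position: [0.6414, -0.1705, 0.2769]
ee_rot: [-0.001, 0.762, 0.648, -0.001]
wrist_force: [-0.2, -0.5, 0.3]
gripper_width: 0.01
```

```bash
python3 st.py .145 -.153 .273 0; python3 - <<'E'
from h import *
for n in ["side","scene","wrist"]:
    p=read_camera(n); im=p["image"]
    c=proj(p,B(.11,-.15,.2)).astype(int); h=50
    y,x=max(c[1]-h,0),max(c[0]-h,0)
    im=im[y:y+100,x:x+130]
    cv2.imwrite(f"pics/{n}2.png",cv2.resize(im,None,fx=5,fy=5,interpolation=cv2.INTER_CUBIC))
E
```

```text
4.25 [ 0.6414 -0.1705  0.2769] base [ 0.1443 -0.1504  0.2769] tipB [ 0.1442 -0.1503  0.1969] 0.0096743065664408 [-0.2364 -0.4871  0.2636] [-0.311   0.2642  1.083   0.      1.7966 -0.1494]
[-0.0027  0.0007  0.0039 -0.0021 -0.0003  0.0038]
```

View pics/side2.png

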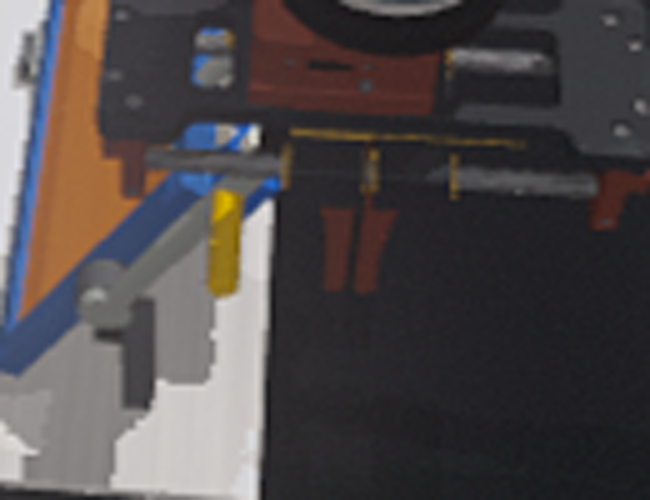

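View pics/scene2.png

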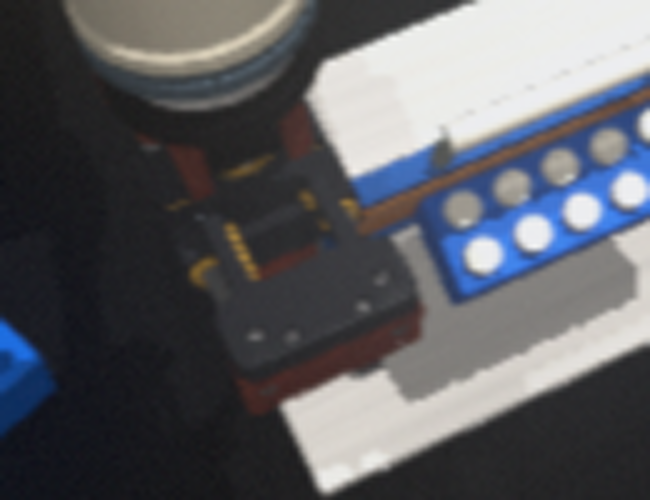

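View pics/wrist2.png

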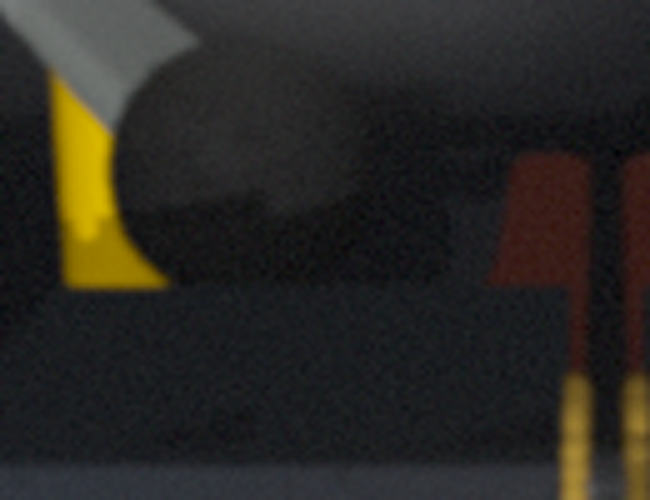

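Emit:
send_rows([
  [-0.003,-0.007,0.004,0,0,0],
  [-0.003,-0.014,0.004,0,0,0],
  [-0.003,-0.02,0.004,0,0,0],
  [-0.003,-0.026,0.003,0,0,0],
  [-0.003,-0.032,0.001,0,0,0],
  [-0.003,-0.038,-0.001,0,0,0],
  [-0.003,-0.044,-0.003,0,0,0],
  [-0.003,-0.05,-0.005,0,0,0],
])

```text
t: 5.07
position: [0.5915, -0.1657, 0.2835]
ee_rot: [0.0, 0.762, 0.648, 0.0]
wrist_force: [0.8, -0.4, 1.1]
gripper_width: 0.006
```

```bash
python3 st.py .05 -.153 .283 0; python3 - <<'E'
from h import *
for n in ["side","wrist"]:
    p=read_camera(n); im=p["image"]
    c=proj(p,B(.08,-.15,.2)).astype(int); h=50
    y,x=max(c[1]-h,0),max(c[0]-h,0)
    im=im[y:y+100,x:x+130]
    cv2.imwrite(f"pics/{n}3.png",cv2.resize(im,None,fx=5,fy=5,interpolation=cv2.INTER_CUBIC))
E
```

```text
5.0667 [ 0.5915 -0.1657  0.2835] base [ 0.0943 -0.1538  0.2835] tipB [ 0.0944 -0.1538  0.2035] 0.006261266396510058 [ 0.7896 -0.4435  1.1281] [-0.3285  0.1258  1.2274  0.      1.7873 -0.1665]
[ 0.001  -0.0443  0.0004  0.0011  0.0001  0.0034]
```

View pics/side3.png

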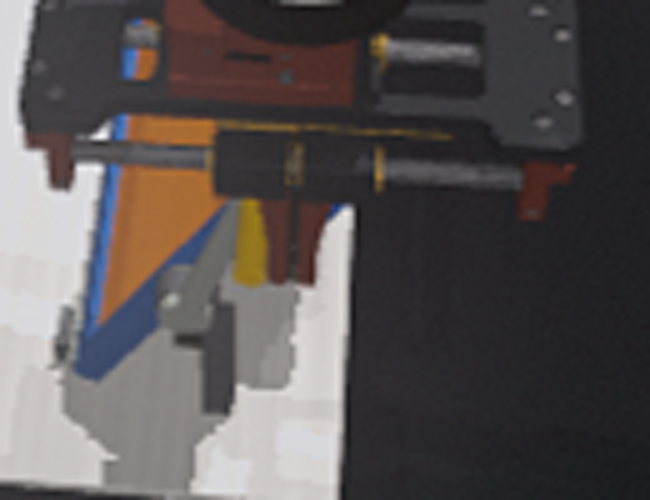

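View pics/wrist3.png

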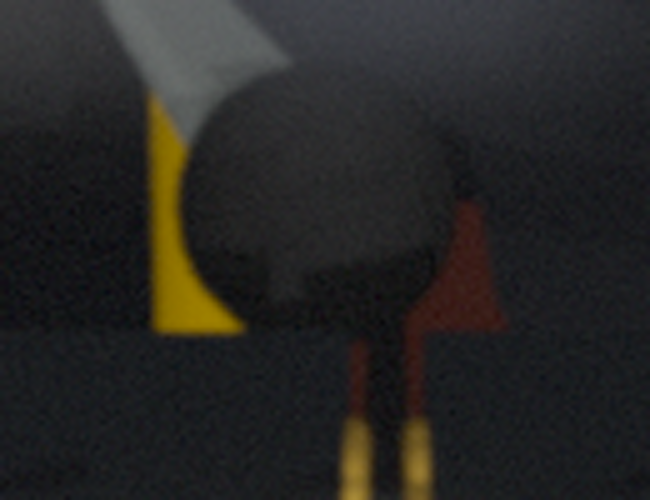

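Emit:
send_rows([
  [0,-0.006,-0.001,0,0,0],
  [0,-0.012,-0.002,0,0,0],
  [0,-0.018,-0.002,0,0,0],
  [0,-0.024,-0.002,0,0,0],
  [0,-0.03,-0.002,0,0,0],
  [0,-0.036,-0.002,0,0,0],
  [0,-0.042,-0.002,0,0,0],
  [0,-0.046,-0.002,0,0,0],
])

```text
t: 5.83
position: [0.5458, -0.1582, 0.2846]
ee_rot: [-0.0, 0.762, 0.648, -0.0]
wrist_force: [0.0, -0.5, 0.1]
gripper_width: 0.009
```

```bash
python3 st.py .1103 0 .36 0; python3 - <<'E'
from h import *
for n in ["side"]:
    p=read_camera(n); im=p["image"]
    c=proj(p,B(.05,-.15,.2)).astype(int); h=60
    y,x=max(c[1]-h,0),max(c[0]-h,0)
    im=im[y:y+120,x:x+150]
    cv2.imwrite(f"pics/{n}4.png",cv2.resize(im,None,fx=5,fy=5,interpolation=cv2.INTER_CUBIC))
E
```

```text
5.8333 [ 0.5458 -0.1582  0.2846] base [ 0.048  -0.154   0.2846] tipB [ 0.048  -0.154   0.2046] 0.009380230802890497 [ 0.0351 -0.4635  0.0852] [-0.342   0.0026  1.3537 -0.      1.7855 -0.18  ]
[ 0.1538  0.0628 -0.0754 -0.0002 -0.      0.0033]
```

View pics/side4.png

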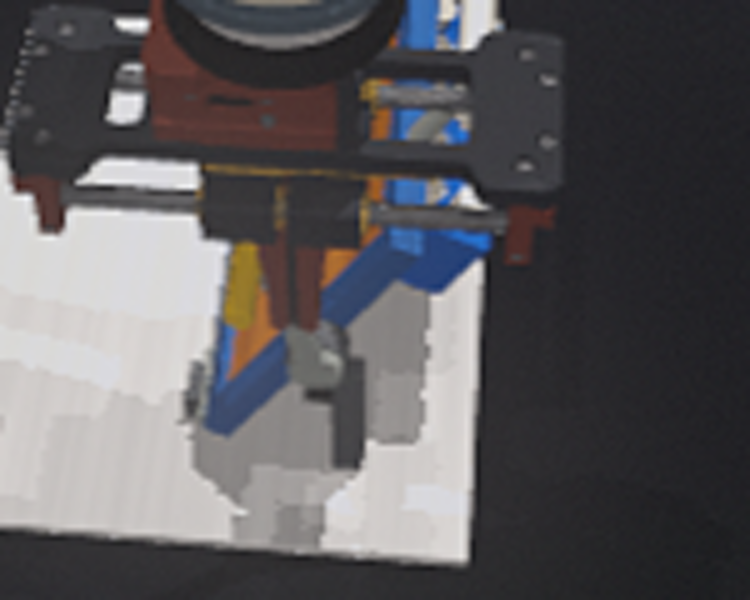

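Emit:
send_rows([
  [0,0,0,0,0,0],
  [0,0,0,0,0,0],
  [0,0,0,0,0,0],
  [0,0,0,0,0,0],
  [0,0,-0.025,0,0,0],
  [0,0,-0.055,0,0,0],
  [0,0,-0.085,0,0,0],
  [0,0,-0.085,0,0,0],
])

```text
t: 6.55
position: [0.547, -0.1585, 0.3768]
ee_rot: [0.004, 0.762, 0.648, 0.002]
wrist_force: [0.5, 0.3, 1.4]
gripper_width: 0.009
```

```bash
python3 st.py .1103 0 .36 0; python3 - <<'E'
from h import *
for n in ["side","scene"]:
    p=read_camera(n); im=p["image"]
    c=proj(p,B(.05,-.1,.1)).astype(int); h=60
    y,x=max(c[1]-h,0),max(c[0]-h,0)
    im=im[y:y+120,x:x+150]
    cv2.imwrite(f"pics/{n}5.png",cv2.resize(im,None,fx=5,fy=5,interpolation=cv2.INTER_CUBIC))
E
```

```text
6.55 [ 0.547  -0.1585  0.3768] base [ 0.0493 -0.154   0.3768] tipB [ 0.0501 -0.1542  0.2968] 0.008654058170880675 [0.5168 0.2562 1.3748] [-0.3417  0.0298  1.1623  0.      1.9396 -0.1798]
[0.1539 0.0614 0.0171 0.0098 0.0017 0.0035]
```

View pics/side5.png

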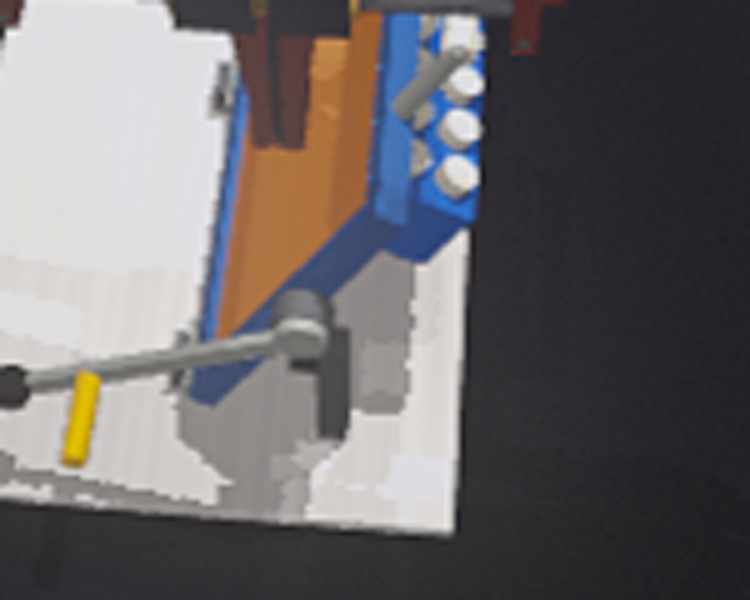

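View pics/scene5.png

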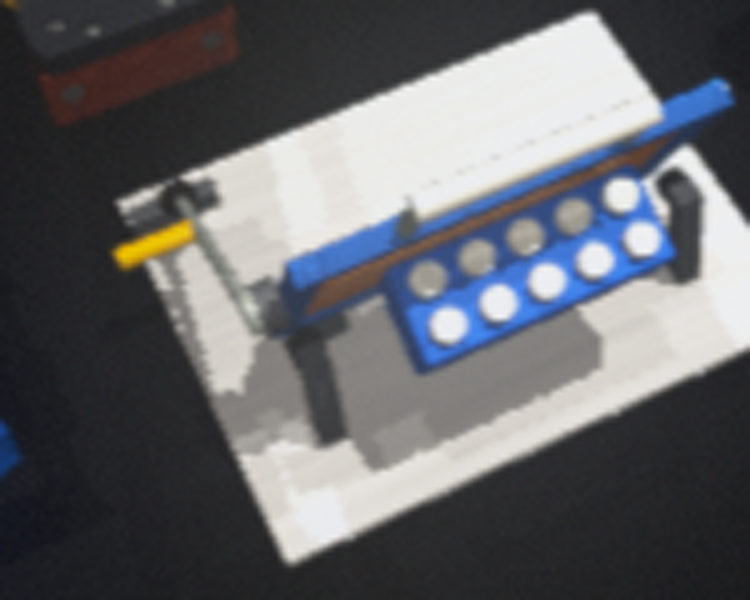

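Emit:
send_rows([
  [0.035,0.014,0,0,0,0],
  [0.07,0.028,0,0,0,0],
  [0.105,0.043,0,0,0,0],
  [0.14,0.057,0,0,0,0],
  [0.154,0.062,0,0,0,0],
  [0.154,0.062,0,0,0,0],
  [0.154,0.062,0,0,0,0],
  [0.154,0.062,0,0,0,0],
], gripper=0)

```text
t: 7.32
position: [0.6322, -0.0174, 0.3688]
ee_rot: [-0.0, 0.762, 0.647, -0.001]
wrist_force: [-0.4, 0.4, -0.8]
gripper_width: 0.572
```

```bash
python3 st.py .1103 0 .2828 0; python3 - <<'E'
from h import *
hubx,hubz=.0527,.1165
for n in ["wrist","side"]:
    p=read_camera(n); cv2.imwrite(f"pics/{n}6.png",p["image"])
    print(n,"foot2.5",proj(p,B(-.0746,-.125,.0582)),"tab",proj(p,B(hubx+.1*np.sin(-2),-.147,hubz+.1*np.cos(-2))),"handle",[proj(p,B(.1103,v,.2218)) for v in(-.058,0,.058)])
    for t in ["shield_handle","kickstand_foot"]:
        for d in boxes_of(t,p)[:1]: print(n,t,d["conf"],toB(w(p,d["location"])))
E
```

```text
7.3167 [ 0.6322 -0.0174  0.3688] base [ 0.1101 -0.0009  0.3688] tipB [ 0.11   -0.001   0.2888] 0.5721076625985406 [-0.4428  0.4079 -0.8472] [-0.0811  0.2087  0.9833 -0.0007  1.951   0.0815]
[ 0.001   0.0003  0.086  -0.0014  0.0008  0.0025]
wrist foot2.5 [137.822  281.4787] tab [163.8489 304.2977] handle [array([286.2545, 296.5002]), array([286.4003, 220.518 ]), array([286.5643, 135.0442])]
wrist kickstand_foot 0.57 [-0.001  -0.2816  0.0212]
side foot2.5 [219.9507 301.741 ] tab [234.1298 308.1851] handle [array([309.5633, 235.4375]), array([310.6497, 213.5133]), array([311.64  , 193.5299])]
side shield_handle 0.73 [ 0.0128 -0.0451  0.0041]
side kickstand_foot 0.97 [-0.0311 -0.1349  0.0822]
```

View pics/wrist6.png

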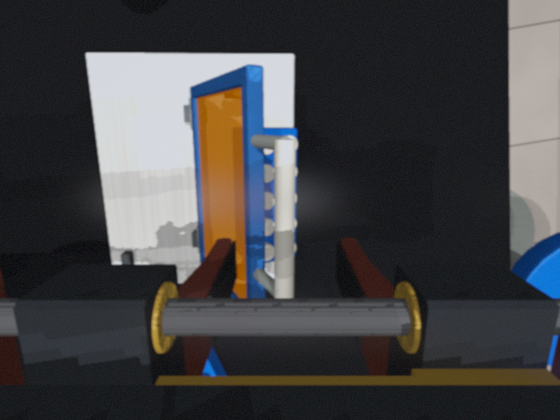

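View pics/side6.png

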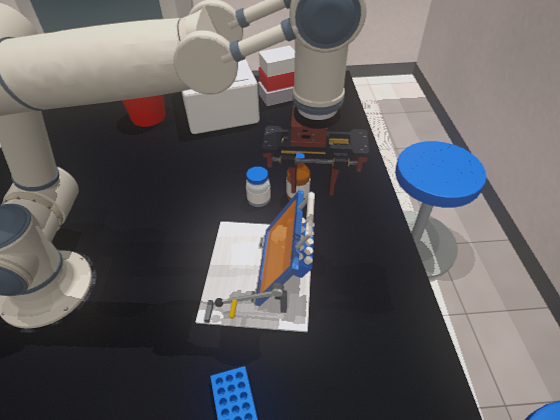

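Emit:
send_rows([
  [0.001,0,0.01,0,0,0],
  [0.001,0,0.03,0,0,0],
  [0.001,0,0.05,0,0,0],
  [0.001,0,0.07,0,0,0],
  [0.001,0,0.085,0,0,0],
  [0.001,0,0.085,0,0,0],
  [0.001,0,0.085,0,0,0],
])

```text
t: 8.2
position: [0.6323, -0.0154, 0.2833]
ee_rot: [-0.001, 0.762, 0.648, -0.001]
wrist_force: [-0.6, 0.5, -0.4]
gripper_width: 1.001
```

```bash
python3 st.py .1103 0 .2828 0; python3 - <<'E'
from h import *
for n in ["wrist","side"]:
    p=read_camera(n); cv2.imwrite(f"pics/{n}7.png",p["image"])
E
```

```text
8.2 [ 0.6323 -0.0154  0.2833] base [0.1098 0.001  0.2833] tipB [0.1096 0.001  0.2033] 1.0005825841145977 [-0.6255  0.4999 -0.3975] [-0.0782  0.1785  1.1698 -0.      1.7959  0.084 ]
[-0.0011  0.0005  0.0005 -0.0026  0.0002  0.0032]
```

View pics/wrist7.png

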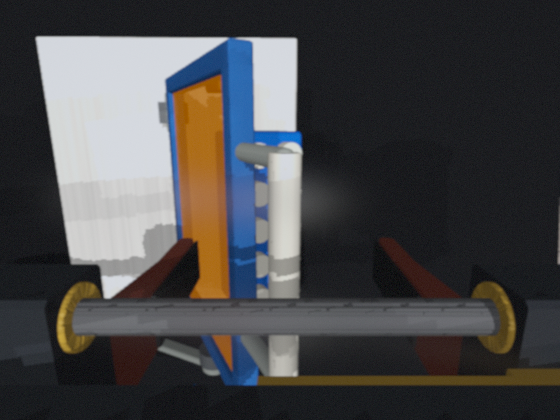

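View pics/side7.png

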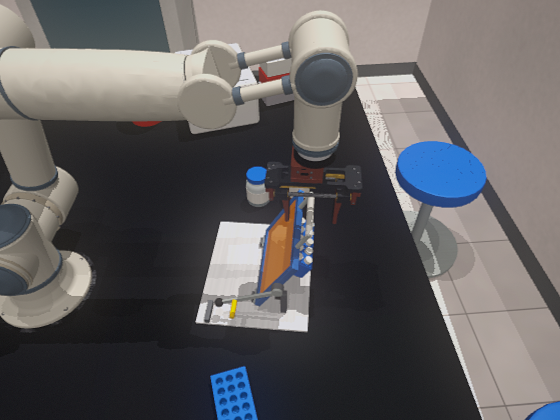

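Emit:
send_rows([
  [0,0,0,0,0,0],
  [0,0,0,0,0,0],
  [0,0,0,0,0,0],
  [0,0,0,0,0,0],
  [0,0,0,0,0,0],
  [0,0,0,0,0,0],
  [0,0,0,0,0,0],
  [0,0,0,0,0,0],
], gripper=1, force=30)

```text
t: 8.97
position: [0.6328, -0.0154, 0.2846]
ee_rot: [0.0, 0.762, 0.648, -0.0]
wrist_force: [-0.8, 0.1, -0.1]
gripper_width: 0.432
```

Emit:
send_rows([
  [0,0,0,0,0,0],
  [0,0,0,0,0,0],
  [0,0,0,0,0,0],
  [0,0,0,0,0,0],
])

```text
t: 9.3
position: [0.6314, -0.0151, 0.2845]
ee_rot: [-0.002, 0.762, 0.648, -0.002]
wrist_force: [-6.0, 0.2, -0.6]
gripper_width: 0.154
```

```bash
python3 st.py .1103 0 .2828 0; python3 - <<'E'
from h import *
p,R,s=cur()
g=toB(p+R.apply([0,0,.061])); print("grasp B",g,"angle",np.arctan2(g[0],g[2]-.02),np.hypot(g[0],g[2]-.02))
# arc rows from th=.5 to 0, tilt same change
th0=.5
for a in np.arange(0,.56,.05):
    th=.5-a
    Rt=rot(-a); G=B(.23*np.sin(th),g[1],.02+.23*np.cos(th)); G0=B(.23*np.sin(.5),g[1],.02+.23*np.cos(.5))
    d=delta(G0-rot(0).apply([0,0,.061]),rot(0),G-Rt.apply([0,0,.061]),Rt); print(round(a,2),d)
E
```

```text
9.3 [ 0.6314 -0.0151  0.2845] base [0.1089 0.0012 0.2845] tipB [0.1085 0.0012 0.2045] 0.15409044189681542 [-5.9887  0.2371 -0.6295] [-0.0779  0.1777  1.1685  0.0002  1.8     0.084 ]
[-0.0012  0.0014  0.0017 -0.0046  0.0002  0.0035]
grasp B [0.1086 0.0012 0.2235] angle 0.49016070590829225 0.23069320596037252
0.0 [0. 0. 0. 0. 0. 0.]
0.05 [ 0.     -0.0133 -0.0052 -0.05   -0.      0.    ]
0.1 [ 0.     -0.0268 -0.0097 -0.1     0.     -0.    ]
0.15 [ 0.     -0.0405 -0.0135 -0.15    0.     -0.    ]
0.2 [-0.     -0.0544 -0.0167 -0.2     0.     -0.    ]
0.25 [ 0.     -0.0685 -0.0191 -0.25    0.     -0.    ]
0.3 [-0.     -0.0826 -0.0208 -0.3     0.      0.    ]
0.35 [ 0.     -0.0968 -0.0219 -0.35    0.     -0.    ]
0.4 [-0.     -0.1111 -0.0222 -0.4    -0.      0.    ]
0.45 [ 0.     -0.1253 -0.0218 -0.45    0.     -0.    ]
0.5 [ 0.     -0.1395 -0.0207 -0.5     0.      0.    ]
0.55 [-0.     -0.1536 -0.0189 -0.55    0.     -0.    ]
```

Emit:
send_rows([
  [0,-0.0045,-0.002,-0.017,0,0],
  [0,-0.0095,-0.0038,-0.036,0,0],
  [0,-0.0148,-0.0057,-0.056,0,0],
  [0,-0.0201,-0.0075,-0.075,0,0],
  [0,-0.0254,-0.0093,-0.095,0,0],
  [0,-0.0308,-0.0109,-0.115,0,0],
  [0,-0.0363,-0.0124,-0.135,0,0],
  [0,-0.0405,-0.0135,-0.15,0,0],
])

```text
t: 9.97
position: [0.5922, -0.0086, 0.2976]
ee_rot: [0.057, 0.76, 0.646, 0.049]
wrist_force: [0.7, 0.4, -2.9]
gripper_width: 0.153
```

```bash
cat > arc.py <<'E'
from h import *
p,R,s=cur()
g=toB(p+R.apply([0,0,.061])); th=np.arctan2(g[0],g[2]-.02)
print(s["t"],"grasp B",g,"lean",th,"r",np.hypot(g[0],g[2]-.02),"F",s["wrist_force"],"M",s["moment"],s["gripper_width"])
z=R.apply([0,0,1]); zb=toB(z+[Q[0],Q[1],0]); print("tilt",np.arctan2(-zb[0],-zb[2]))
E
python3 arc.py; python3 - <<'E'
from h import *
p=read_camera("side"); cv2.imwrite("pics/side8.png",p["image"])
# rows relative to tilt -0.15
def pose(a):
    th=.5-a; Rt=rot(-a); return B(.23*np.sin(th),0,.02+.23*np.cos(th))-Rt.apply([0,0,.061]),Rt
for a in np.arange(.15,.551,.02): print(round(a,2),delta(*pose(.15),*pose(a))[[1,2,3]])
E
```

```text
9.9667 grasp B [0.0783 0.0013 0.2373] lean 0.3458192319302083 r 0.23093261360305264 F [ 0.6545  0.4084 -2.9254] M [ 0.1037  0.2111 -0.0676] 0.15273273294418982
tilt -0.1506109046360942
0.15 [0. 0. 0.]
0.17 [-0.0053 -0.0022 -0.02  ]
0.19 [-0.0106 -0.0042 -0.04  ]
0.21 [-0.016  -0.0061 -0.06  ]
0.23 [-0.0214 -0.008  -0.08  ]
0.25 [-0.0268 -0.0097 -0.1   ]
0.27 [-0.0323 -0.0113 -0.12  ]
0.29 [-0.0378 -0.0128 -0.14  ]
0.31 [-0.0433 -0.0142 -0.16  ]
0.33 [-0.0488 -0.0155 -0.18  ]
0.35 [-0.0544 -0.0167 -0.2   ]
0.37 [-0.06   -0.0177 -0.22  ]
0.39 [-0.0656 -0.0187 -0.24  ]
0.41 [-0.0713 -0.0195 -0.26  ]
0.43 [-0.0769 -0.0202 -0.28  ]
0.45 [-0.0826 -0.0208 -0.3   ]
0.47 [-0.0883 -0.0213 -0.32  ]
0.49 [-0.094  -0.0217 -0.34  ]
0.51 [-0.0997 -0.022  -0.36  ]
0.53 [-0.1054 -0.0222 -0.38  ]
0.55 [-0.1111 -0.0222 -0.4   ]
```

View pics/side8.png

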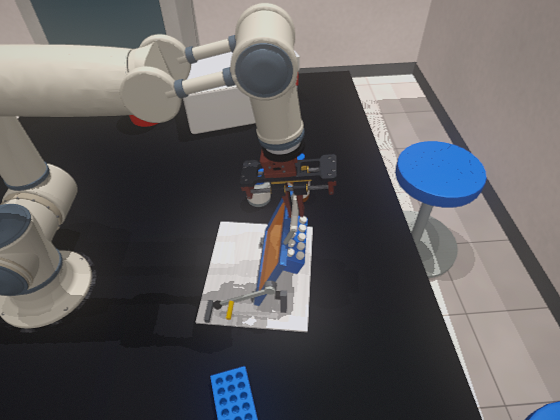

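Emit:
send_rows([
  [0,-0.0053,-0.0022,-0.02,0,0],
  [0,-0.0106,-0.0042,-0.04,0,0],
  [0,-0.016,-0.0061,-0.06,0,0],
  [0,-0.0214,-0.008,-0.08,0,0],
  [0,-0.0268,-0.0097,-0.1,0,0],
  [0,-0.0323,-0.0113,-0.12,0,0],
  [0,-0.0378,-0.0128,-0.14,0,0],
  [0,-0.0433,-0.0142,-0.16,0,0],
])

```text
t: 10.68
position: [0.5481, -0.0013, 0.3051]
ee_rot: [0.117, 0.753, 0.64, 0.1]
wrist_force: [1.3, 1.9, -3.7]
gripper_width: 0.15
```

```bash
python3 arc.py; python3 - <<'E'
from h import *
def pose(a):
    th=.5-a; Rt=rot(-a); return B(.23*np.sin(th),0,.02+.23*np.cos(th))-Rt.apply([0,0,.061]),Rt
for a in np.arange(.31,.571,.015): print(round(a,3),delta(*pose(.31),*pose(a))[[1,2,3]])
E
```

```text
10.6833 grasp B [0.0431 0.0013 0.247 ] lean 0.18761133346438297 r 0.23109710775264095 F [ 1.2881  1.8741 -3.6527] M [0.1713 0.2634 0.0912] 0.15047444315497008
tilt -0.3101496196052443
0.31 [0. 0. 0.]
0.325 [-0.004  -0.0016 -0.015 ]
0.34 [-0.0079 -0.0032 -0.03  ]
0.355 [-0.0119 -0.0047 -0.045 ]
0.37 [-0.016  -0.0061 -0.06  ]
0.385 [-0.02   -0.0075 -0.075 ]
0.4 [-0.0241 -0.0088 -0.09  ]
0.415 [-0.0282 -0.0101 -0.105 ]
0.43 [-0.0323 -0.0113 -0.12  ]
0.445 [-0.0364 -0.0124 -0.135 ]
0.46 [-0.0405 -0.0135 -0.15  ]
0.475 [-0.0447 -0.0145 -0.165 ]
0.49 [-0.0488 -0.0155 -0.18  ]
0.505 [-0.053  -0.0164 -0.195 ]
0.52 [-0.0572 -0.0172 -0.21  ]
0.535 [-0.0614 -0.018  -0.225 ]
0.55 [-0.0656 -0.0187 -0.24  ]
0.565 [-0.0699 -0.0193 -0.255 ]
```

Emit:
send_rows([
  [0,-0.004,-0.0016,-0.015,0,0],
  [0,-0.0079,-0.0032,-0.03,0,0],
  [0,-0.0119,-0.0047,-0.045,0,0],
  [0,-0.016,-0.0061,-0.06,0,0],
  [0,-0.02,-0.0075,-0.075,0,0],
  [0,-0.0241,-0.0088,-0.09,0,0],
  [0,-0.0282,-0.0101,-0.105,0,0],
  [0,-0.0323,-0.0113,-0.12,0,0],
])

```text
t: 11.35
position: [0.5142, 0.0044, 0.3062]
ee_rot: [0.163, 0.744, 0.633, 0.139]
wrist_force: [1.0, 5.7, -5.0]
gripper_width: 0.153
```

```bash
python3 arc.py; python3 - <<'E'
from h import *
def pose(a):
    th=.5-a; Rt=rot(-a); return B(.23*np.sin(th),0,.02+.23*np.cos(th))-Rt.apply([0,0,.061]),Rt
for a in np.arange(.43,.571,.01): print(round(a,3),delta(*pose(.43),*pose(a))[[1,2,3]])
p=read_camera("side"); im=p["image"]
cv2.imwrite("pics/side9.png",cv2.resize(im[200:350,180:340],None,fx=4,fy=4,interpolation=cv2.INTER_CUBIC))
E
```

```text
11.35 grasp B [0.0155 0.0013 0.2508] lean 0.0671873058406886 r 0.2313243850590948 F [ 1.0057  5.6822 -4.9651] M [0.7806 0.4886 0.3207] 0.15257420067938735
tilt -0.4306192296028081
0.43 [0. 0. 0.]
0.44 [-0.0026 -0.0011 -0.01  ]
0.45 [-0.0053 -0.0022 -0.02  ]
0.46 [-0.0079 -0.0032 -0.03  ]
0.47 [-0.0106 -0.0042 -0.04  ]
0.48 [-0.0133 -0.0052 -0.05  ]
0.49 [-0.016  -0.0061 -0.06  ]
0.5 [-0.0187 -0.0071 -0.07  ]
0.51 [-0.0214 -0.008  -0.08  ]
0.52 [-0.0241 -0.0088 -0.09  ]
0.53 [-0.0268 -0.0097 -0.1   ]
0.54 [-0.0295 -0.0105 -0.11  ]
0.55 [-0.0323 -0.0113 -0.12  ]
0.56 [-0.035  -0.0121 -0.13  ]
0.57 [-0.0378 -0.0128 -0.14  ]
```

View pics/side9.png

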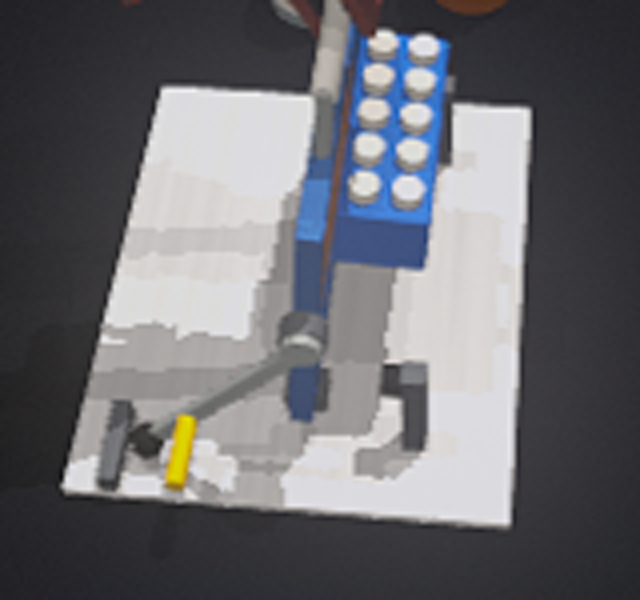

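Emit:
send_rows([
  [0.0005,-0.0026,-0.0011,-0.01,0,0],
  [0.001,-0.0053,-0.0022,-0.02,0,0],
  [0.001,-0.0079,-0.0032,-0.03,0,0],
  [0.001,-0.0106,-0.0042,-0.04,0,0],
  [0.001,-0.0133,-0.0052,-0.05,0,0],
  [0.001,-0.016,-0.0061,-0.06,0,0],
  [0.001,-0.016,-0.0061,-0.06,0,0],
])

```text
t: 11.98
position: [0.4974, 0.0074, 0.3052]
ee_rot: [0.185, 0.739, 0.628, 0.157]
wrist_force: [-0.3, -0.3, -5.7]
gripper_width: 0.15
```

```bash
python3 arc.py
```

```text
11.9833 grasp B [0.0017 0.0015 0.2514] lean 0.007324295419004767 r 0.23143793423404266 F [-0.2802 -0.2932 -5.6916] M [-0.0102  0.7638 -0.0314] 0.15020815694703463
tilt -0.4903905661311404
```

Emit:
send_rows([
  [0,-0.0013,-0.0005,-0.005,0,0],
  [0,-0.0026,-0.0011,-0.01,0,0],
  [0,-0.004,-0.0016,-0.015,0,0],
  [0,-0.004,-0.0016,-0.015,0,0],
])

```text
t: 12.32
position: [0.4935, 0.0081, 0.3048]
ee_rot: [0.191, 0.738, 0.627, 0.161]
wrist_force: [0.0, -2.0, -6.9]
gripper_width: 0.144
```

```bash
python3 arc.py
```

```text
12.3167 grasp B [-0.0014  0.0015  0.2514] lean -0.006203599590049815 r 0.23145413494503914 F [ 0.0383 -1.9629 -6.9426] M [-0.2401  0.8878 -0.2266] 0.1439884709062634
tilt -0.5049789905290776
```

Emit:
send_rows([
  [0,-0.001,-0.0002,-0.004,0,0],
  [0,-0.002,-0.0004,-0.009,0,0],
  [0,-0.003,-0.0007,-0.013,0,0],
  [0,-0.003,-0.0007,-0.013,0,0],
])

```text
t: 12.65
position: [0.4908, 0.0086, 0.3044]
ee_rot: [0.196, 0.737, 0.626, 0.166]
wrist_force: [1.4, -3.5, -6.4]
gripper_width: 0.153
```

```bash
python3 arc.py; python3 - <<'E'
from h import *
p=read_camera("side"); im=p["image"]
print(proj(p,B(-.084,-.125,.018)))
cv2.imwrite("pics/side10.png",cv2.resize(im[200:350,180:340],None,fx=4,fy=4,interpolation=cv2.INTER_CUBIC))
E
```

```text
12.65 grasp B [-0.0034  0.0015  0.2514] lean -0.014714147401128332 r 0.23145059610233248 F [ 1.4482 -3.4915 -6.3801] M [-0.3735  0.6402 -0.2384] 0.1526645528193474
tilt -0.5191446561834416
[217.9539 310.6193]
```

View pics/side10.png

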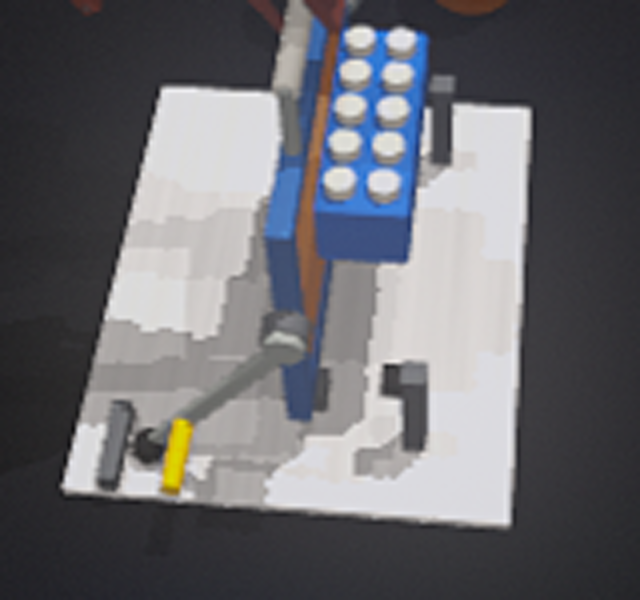

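Emit:
send_rows([
  [-0.0004,-0.0013,0,-0.003,0,0],
  [-0.0008,-0.0023,-0.0002,-0.006,0,0],
  [-0.0008,-0.0032,-0.0005,-0.009,0,0],
  [-0.0008,-0.0032,-0.0005,-0.009,0,0],
])

```text
t: 13.03
position: [0.4878, 0.0089, 0.304]
ee_rot: [0.199, 0.735, 0.625, 0.17]
wrist_force: [2.3, -0.0, -2.5]
gripper_width: 0.152
```

```bash
python3 arc.py
```

```text
13.0333 grasp B [-0.0059  0.0015  0.2513] lean -0.025538263808347852 r 0.23142124074511594 F [ 2.3125 -0.036  -2.5271] M [0.0954 0.2841 0.0786] 0.1519905628507874
tilt -0.5291734109144033
```

Emit:
send_rows([
  [0,-0.0009,-0.0005,-0.004,0,0],
  [0,-0.0018,-0.001,-0.008,0,0],
  [0,-0.0026,-0.0014,-0.012,0,0],
  [0,-0.0026,-0.0014,-0.012,0,0],
])

```text
t: 13.37
position: [0.4848, 0.0094, 0.3036]
ee_rot: [0.203, 0.734, 0.624, 0.173]
wrist_force: [0.8, 2.8, -0.1]
gripper_width: 0.151
```

```bash
python3 arc.py;  python3 - <<'E'
from h import *
for n in ["side","scene"]:
    p=read_camera(n); im=p["image"]
    c=proj(p,B(-.05,-.1,.03)).astype(int); print(c,proj(p,B(-.084,-.125,.018)))
    cv2.imwrite(f"pics/{n}11.png",cv2.resize(im[c[1]-40:c[1]+40,c[0]-50:c[0]+50],None,fx=7,fy=7,interpolation=cv2.INTER_CUBIC))
E
```

```text
13.3667 grasp B [-0.0084  0.0015  0.2513] lean -0.03629289662154861 r 0.23144701422154682 F [ 0.8131  2.8341 -0.1083] M [0.2861 0.1639 0.2556] 0.15096568246051012
tilt -0.5405647032019775
[234 299] [217.9539 310.6193]
[215 244] [202.6818 241.3322]
```

View pics/side11.png

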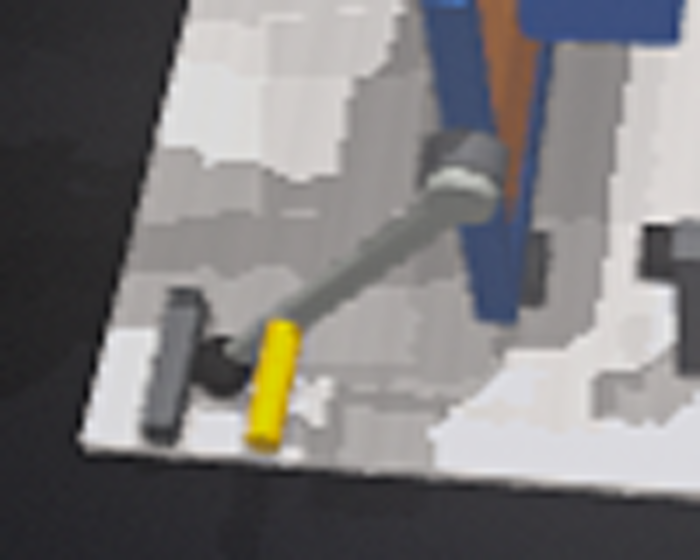

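View pics/scene11.png

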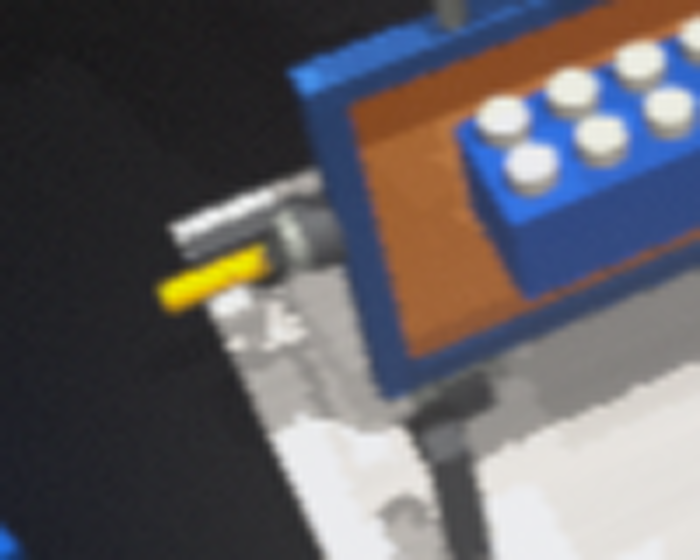

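Emit:
send_rows([
  [0.0003,-0.0009,-0.0005,-0.004,0,0],
  [0.0005,-0.0018,-0.001,-0.008,0,0],
  [0.0005,-0.0018,-0.001,-0.008,0,0],
  [0.0005,-0.0018,-0.001,-0.008,0,0],
])

```text
t: 13.8
position: [0.4829, 0.0098, 0.3033]
ee_rot: [0.206, 0.734, 0.623, 0.175]
wrist_force: [2.8, 1.6, 1.0]
gripper_width: 0.148
```

```bash
python3 arc.py
```

```text
13.8 grasp B [-0.0099  0.0015  0.2512] lean -0.042764915117685307 r 0.23144650744169004 F [2.825  1.5894 1.0088] M [ 0.2311 -0.0232  0.1346] 0.1480898890840813
tilt -0.5480742381530608
```

Emit:
send_rows([
  [0,-0.0009,-0.0005,-0.004,0,0],
  [0,-0.0018,-0.001,-0.008,0,0],
  [0,-0.0018,-0.001,-0.008,0,0],
  [0,-0.0018,-0.001,-0.008,0,0],
])

```text
t: 14.13
position: [0.4812, 0.0101, 0.303]
ee_rot: [0.209, 0.733, 0.623, 0.178]
wrist_force: [6.7, 1.9, 0.3]
gripper_width: 0.153
```

```bash
python3 arc.py
```

```text
14.1333 grasp B [-0.0112  0.0015  0.2512] lean -0.04852549627319359 r 0.2314744508774099 F [6.676  1.8881 0.3065] M [ 0.2416 -0.4947  0.2429] 0.15328167631050577
tilt -0.5567139099029302
```

Emit:
send_rows([
  [0,-0.0009,-0.0004,0,0,0],
  [0,-0.0017,-0.0008,0,0,0],
  [0,-0.0017,-0.0008,0,0,0],
  [0,-0.0017,-0.0008,0,0,0],
  [0,-0.0017,-0.0008,0,0,0],
  [0,-0.0017,-0.0008,0,0,0],
])

```text
t: 14.63
position: [0.4799, 0.0103, 0.3029]
ee_rot: [0.21, 0.733, 0.622, 0.179]
wrist_force: [11.6, 1.8, -1.7]
gripper_width: 0.152
```

```bash
python3 arc.py;  python3 - <<'E'
from h import *
for n in ["side","scene"]:
    p=read_camera(n); im=p["image"]
    cv2.imwrite(f"pics/{n}12f.png",im)
    c=proj(p,B(-.05,-.1,.03)).astype(int); print(c,proj(p,B(-.087,-.125,.018)))
    cv2.imwrite(f"pics/{n}12.png",cv2.resize(im[c[1]-40:c[1]+40,c[0]-50:c[0]+50],None,fx=7,fy=7,interpolation=cv2.INTER_CUBIC))
E
```

```text
14.6333 grasp B [-0.0124  0.0015  0.2512] lean -0.05361717256108884 r 0.23149215964759887 F [11.6095  1.7809 -1.6893] M [ 0.1389 -1.0803  0.2355] 0.1520186532241666
tilt -0.558322390630744
[234 299] [216.6394 310.519 ]
[215 244] [202.295  240.5493]
```

View pics/side12.png

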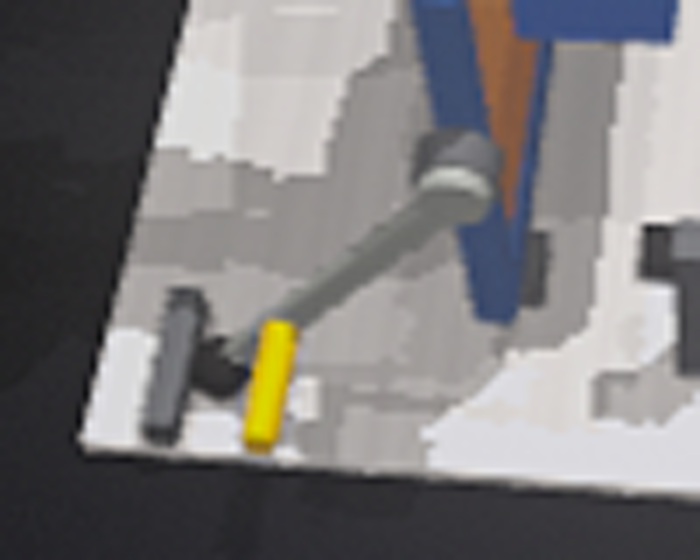

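View pics/side12f.png

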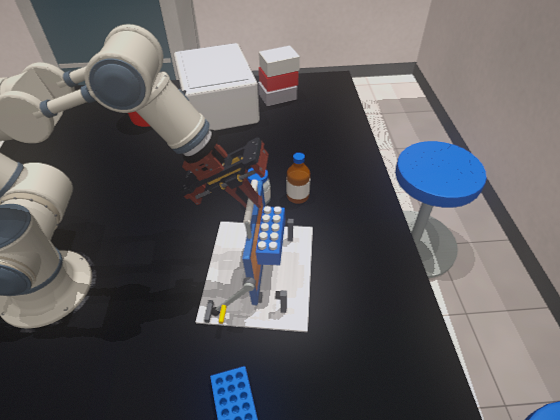

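View pics/scene12f.png

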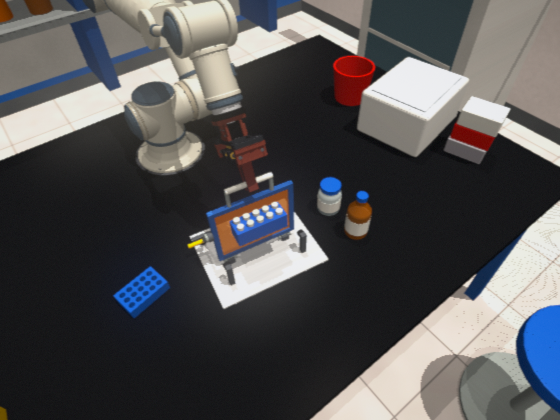

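Emit:
send_rows([
  [0,0,0,0,0,0],
  [0,0,0,0,0,0],
  [0,0,0,0,0,0],
  [0,0,0,0,0,0],
  [0,0,0,0,0,0],
  [0,0,0,0,0,0],
])

```text
t: 15.23
position: [0.4799, 0.0103, 0.3029]
ee_rot: [0.21, 0.733, 0.622, 0.179]
wrist_force: [11.6, 1.7, -1.6]
gripper_width: 0.154
```

```bash
python3 arc.py; python3 -c "
from h import *
print(close_job())"
```

```text
15.2333 grasp B [-0.0124  0.0015  0.2512] lean -0.05349007747351822 r 0.23151814855881692 F [11.561   1.6683 -1.6069] M [ 0.1068 -1.0553  0.3076] 0.15360682752281798
tilt -0.5583590793265275
the job is handed in; nothing more can be done
None
```

The shield is set up and I handed the job in at about 15.2 s of the 48 s allowed, with the gripper still holding it upright against the kickstand.

- **Kickstand:** With the shield still leaning, I pushed the yellow tab over centre with the closed fingers, and the leg dropped fully down. In the side picture its foot lay within about 1 px of where it should be at 2.5 rad.
- **Shield:** I gripped the handle bar at 30 N and swung the shield slowly upright until the foot slid the last few millimetres and stopped against the toe stop.
- **Last checks:** I held for half a second before handing in. The forward push stayed steady at about 11.6 N, the handle did not move, and the gripper still held the bar at about 13.5 mm opening. The pictures show the foot on the plate against the toe stop, and the bottle, jar and rack where they were.
- **Past upright:** The shield reads about 0.05 rad past upright, from the handle position. That reading was about 0.01 rad too far upright at the start, so the true figure is probably nearer 0.04. It is a little more than I expected at first toe contact (about 0.03), and the push, rubber give and small measuring errors could explain the difference.
- **Network disagreement:** The trained networks' handle positions did not match the pictures, so I used my own fit of the base plate and parts instead.

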